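Set the folding-crank handwheel of a pressure unit to its index

TASK

On the green pressure unit, swing the handwheel's folding handle out until it stands up, crank the wheel with it (it has some play) until the pointer under its rim lines up with the index tab beside the rim, and then fold the handle back fully flat on the wheel with the pointer still on the index. Do not shift the index tab, bump the clear splash guard above the wheel or disturb the things standing around.

Things in the scene. Friction and masses are not known exactly. Their poses are not given: they have to be found in the camera images.
- dial (a point): Centre of the handwheel's face, on the wheel's axis; does not turn. Its z axis is the wheel axis, pointing out of the sloped panel (35 degrees from vertical, leaning towards the robot); x points up the slope, y across it. The wheel is a flat aluminium disc, 120 mm across and 12 mm thick, its face 28 mm above the panel, on a white dial plate 192 mm across with ticks 7.5 degrees apart.
- pointer (a joint): Angle of the pointer, on the spindle under the wheel, about the dial's z axis (rad, anticlockwise positive as seen by the operator); 0 at the dial's -x side (bottom of the slope). The handwheel drives it with lost motion (see handle_hinge). The spindle turns several turns both ways; its friction (0.3 N m) keeps it where it is left.
- handle (a joint): Fold angle of the crank handle: 0 = folded flat, lying from its hinge inwards across the hub, parallel to the face; 1.57 = standing square to the face; stop at 1.75. A stiff hinge (0.05 N m) keeps it where it is left. Hinge axis: tangential to the wheel, between two steel lugs, 25 mm over all, that reach 26 mm above the face.
- handle_hinge (a point): On the handle's hinge axis, 50 mm from the wheel axis, 20 mm above the wheel's face; its direction from the dial centre is the wheel's angle. Lost motion: at first, or after a change of direction, the wheel turns easily (1 N at the handle) through an unknown angle, at most 0.6 rad, before it takes the pointer along; that is felt as a jump in resistance to 7 N at the handle.
- handle_mid (a point): Middle of the handle's grip, on its centre line, 38 mm from the hinge. The grip is a black sleeve 16 mm in diameter that spins freely on its steel rod; it reaches from 13 to 60 mm from the hinge. Folded, its underside is 12 mm clear of the wheel's face. The point's x axis points along the handle towards the hinge.
- pointer_tip (a point): Tip of the pointer, a dark flat steel point 16 mm wide at its root that juts 14 mm out from under the wheel's rim, roughly (within 0.3 rad) opposite the handle hinge: 74 mm from the wheel axis, 10 mm below the level of the wheel's face.
- index_point (a point): The place where the pointer tip belongs: just inside the point of the index tab, 74 mm from the wheel axis, 10 mm below the level of the wheel's face. The index tab is a dark steel point 12 mm wide, standing on the dial plate from 76 to 93 mm from the axis and 20 mm high above the panel, always on the lower half of the dial (nearest the robot).
- index (a joint): Angle of the index tab about the dial's z axis (rad); 0 at the dial's -x side; the pointer is on the index when its angle equals this (or differs by full turns). A stiff setting that must not be shifted.
- guard: Clear plastic splash guard over the upper half of the wheel: a level plate 240 mm wide, 5 mm thick, its underside 315 mm above the table. Origin on the table under the middle of the unit; the near edge lies 15 mm and the far edge 130 mm beyond it along the unit's x axis. Two posts at its far side (112 mm beyond the origin, 110 mm to either side).
- unit: The green pressure unit, fixed, 240 mm wide, 240 mm deep; origin on the table under its middle, x axis pointing from the operator's side to its back. The sloped grey panel passes 120 mm above the origin, where the wheel axis meets it; it rises from about 45 mm at the front to 190 mm at the back.
- can_center (a point): Bystander: middle of a tin can, 66 mm across and 110 mm tall, standing beside the unit.
- spanner: Bystander: steel spanner, 170 mm long, lying beside the unit; origin under its middle.
- nozzle: Bystander: steel injector nozzle body, 28 mm across and 78 mm tall, standing beside the unit; origin at the centre of its underside.

How it is judged:
By the outcome, as a careful person would: the job done as asked, in the order asked, and still so for the second after the job is handed in, with the robot touching nothing.
It also fails if it takes over 61 s, if anything falls off the work surface, if the arm or the gripper's body presses on something with over 40 N, if the wrist force passes 120 N, or if a joint passes its speed limit or range.

ROBOT

A 6-joint arm with a two-finger parallel gripper is mounted at the origin on the work surface. World frame = base frame: x ahead of the robot, y to its left, z up, the work surface at z = 0. Lengths are in m, angles in rad, forces in N, time in s.
With the tool pointing down it reaches from about 0.35 to 0.775 m from the base axis. Payload 5.5 kg.
Tool frame: the origin (TCP) lies midway between the tips of the shut fingers; the grasp point (between the pads) lies 19 mm behind it; z points along the fingers, y is the line along which they close (so a half turn about z gives the same grasp; the last joint's range is limited). The gripper opens to 85 mm and grips with 20 to 120 N. Pads are 22 mm wide; open, the fingers measure 114 mm over their backs; the gripper's body (76 mm by 85 mm) begins 54 mm behind the grasp point. The pads swing forward as they close: fully open they stand 13 mm farther back than shut.
Start: joints at [-1.374, 0.313, 0.046, 1.304, 0, 1.431], TCP at [0.19, -0.543, 0.231] pointing down, gripper open.
Joint ranges: [-2.76, 2.76], [-0.86, 1.69], [-1.03, 1.26], [-2.2, 2.34], [-1.47, 1.5], [-3.14, 3.14]. Speed limits (rad/s): [2.57, 2.57, 3.14, 3.14, 3.14, 3.14].

INTERFACE

Orientations are given as a rotation vector (axis times angle).
In Python, from bench import * gives the robot as it stands. The module is installed in compiled form; this text tells all that it offers.
- The arm moves only by the shell command python3 -m jog 'ROWS' [OPENING]. ROWS is JSON, one flat list of numbers, 6 for each row, row after row: the shift along the tool's x, y, z in cm, then the turn, a rotation vector about the tool's x, y, z in degrees. A call has 1 to 20 rows; each row shifts and turns the commanded pose from where the row before left it, along the tool's axes as they then stand; what a row does not reach is not made up. A row lasts 1/8 s, in which the tool goes at most 62.5 mm and 10.7 degrees, less where a joint would pass 70% of its speed; a pose out of reach is approached as far as the arm can. A call with a gripper value outside its range is refused whole. OPENING is the gripper's target within -1 to 1 (shut at 1, half-way at 0, fully open at -1), set as the call begins (- or left out, the last holds). The fingers move at their own pace and stop on an object; the grip force is fixed at half the most. Time passes only in rows, so rows that do not move let the fingers close. It gives the time, the measured TCP pose, the force, the opening and the grip force at its end, in the units of the state.
- sense(): the state, without advancing time (a new reading comes with each control period).
- get_image(name): name is "scene" or "top"; returns a dict with "img" (480x640x3 uint8, red, green, blue), "fx", "fy", "cx", "cy" (pixels), "eye" and "attitude" of the camera in the world. Camera axes: x right, y down, z forward; pixel columns grow to the right and rows downward; lengths in m; the calibration is good to about 2 mm. A picture is of the moment at which its call begins. There is no depth.
- sign_off(): hands the job in; it is judged then, once.
The state is a dict: "clock": time; "q": joint angles; "joint_velocities": joint speeds; "effort": joint torques, N m; "eef_pos": TCP position; "eef_rot": TCP orientation; "force": force on the tool from outside, world axes, zero at the start; "moment": the same for the moment, N m; "grip_width": finger opening in m; "gripper_force": force on a finger pad.
Only numpy, scipy, OpenCV 4.12 (cv2) and the standard library are available. Lean on these libraries where they do the work, as an engineer would, in place of code of your own. Each camera call takes 0.05 s, during which the arm holds its last target. There are 200 camera calls.

## Working session

There is one attempt and no reset: what is moved stays moved. The work goes in short steps, Python scripts to look and compute and a shell command to move; the robot and the scene stay as the last step left them, time stands still between calls to the robot, and variables do not carry over. Pictures are saved under pics/ and viewed, at most 10 in all, crops included, and the job is handed in when it is done.

```bash
mkdir -p pics; python3 - <<'E'
from bench import *
import cv2,numpy as np
for n in("scene","top"):
    d=get_image(n); cv2.imwrite(f"pics/{n}0.png",d["img"][:,:,::-1]); print(n,d["fx"],d["fy"],d["cx"],d["cy"],d["eye"],d["attitude"])
    np.save(f"{n}.npy",d,allow_pickle=True)
s=sense();print(s)
E
```

```text
scene 441.4097547356631 441.4097547356631 318.2437868800678 233.3893748563195 [ 0.54139039 -0.22144947  0.92748315] [-2.79834143  0.44776396 -0.06513179]
top 559.7538373724152 559.7538373724152 324.94228584677404 237.1747165272111 [0.4395156  0.00571272 1.06770016] [-2.08848668  2.14848984 -0.16992319]
{'clock': 0.1, 'q': array([-1.37359691e+00,  3.13960421e-01,  4.51014390e-02,  1.30358786e+00,
       -5.82696525e-05,  1.43121096e+00]), 'joint_velocities': array([ 3.57559093e-04, -1.71424189e-03,  2.14658379e-03, -5.01919098e-05,
       -7.52374988e-04, -5.02120641e-04]), 'effort': array([ 4.13108995e-03, -4.81724846e+01,  2.99242991e+01,  1.27301647e-02,
       -1.38892965e-04,  1.16434555e-05]), 'eef_pos': array([ 0.18990473, -0.54226033,  0.23048167]), 'eef_rot': array([-3.09553145e+00, -5.26247549e-01,  1.66080108e-04]), 'force': array([-0.76487111,  0.6351993 , -0.1735536 ]), 'moment': array([-0.04247032, -0.00768301,  0.0617457 ]), 'gripper_force': 0.0, 'grip_width': 0.08536990405159725}
```

View pics/scene0.png

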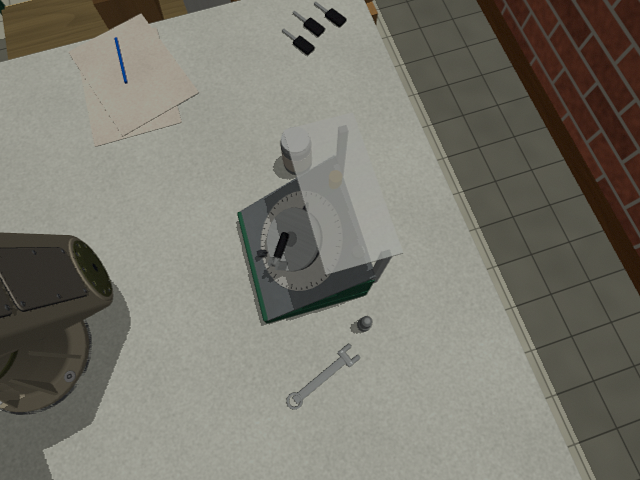

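View pics/top0.png

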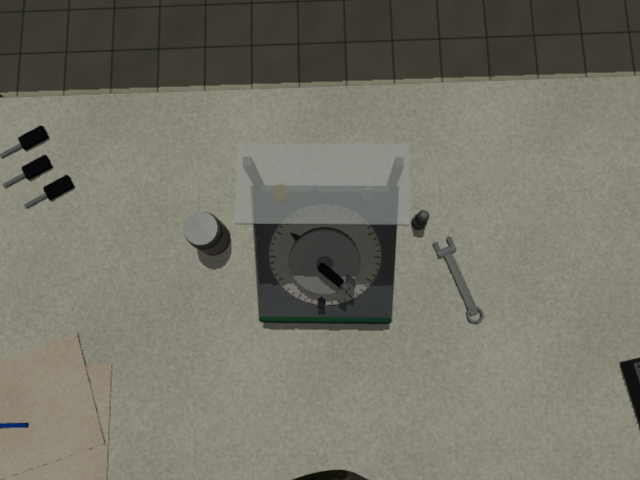

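The scene view shows the unit around (310,240). In the top view the dial is near (325,255), the handle runs from (320,265) to (345,285), the index tab is at (321,302) and the pointer is near (295,236). I'll zoom in on both views.

```bash
cat > h.py <<'E'
import numpy as np,cv2
from scipy.spatial.transform import Rotation as R
def load(n): return np.load(f"{n}.npy",allow_pickle=True).item()
def proj(d,P):
    p=(np.atleast_2d(P)-d["eye"])@R.from_rotvec(d["attitude"]).as_matrix()
    return np.c_[d["fx"]*p[:,0]/p[:,2]+d["cx"],d["fy"]*p[:,1]/p[:,2]+d["cy"]]
def ray(d,u,v):
    return R.from_rotvec(d["attitude"]).as_matrix()@np.array([(u-d["cx"])/d["fx"],(v-d["cy"])/d["fy"],1])
def plane(d,u,v,p0,n):
    r=ray(d,u,v); return d["eye"]+r*(np.dot(p0-d["eye"],n)/np.dot(r,n))
def two(d1,a,d2,b):
    r1,r2=ray(d1,*a),ray(d2,*b); t=np.linalg.lstsq(np.c_[r1,-r2],d2["eye"]-d1["eye"],rcond=None)[0]
    p,q=d1["eye"]+t[0]*r1,d2["eye"]+t[1]*r2; return (p+q)/2,np.linalg.norm(p-q)
E
python3 - <<'E'
from h import *
a=load("top")["img"][190:330,230:430,::-1]; b=load("scene")["img"][170:330,220:410,::-1]
cv2.imwrite("pics/t1.png",cv2.resize(a,None,fx=4,fy=4,interpolation=cv2.INTER_CUBIC))
cv2.imwrite("pics/s1.png",cv2.resize(cv2.convertScaleAbs(b,alpha=1.2),None,fx=3.7,fy=3.7,interpolation=cv2.INTER_CUBIC))
t=load("top")
for p in[(260,320),(391,320)]: print(plane(t,*p,np.array([0,0,.045]),np.array([0,0,1])))
# can top / nozzle
print(plane(t,201,226,np.array([0,0,.11]),np.array([0,0,1])),plane(t,424,213,np.array([0,0,.078]),np.array([0,0,1])))
E
```

```text
[0.47623837 0.14490589 0.045     ]
[ 0.46982497 -0.09200055  0.045     ]
[0.6399433  0.23887844 0.11      ] [ 0.65814393 -0.15727349  0.078     ]
```

View pics/t1.png

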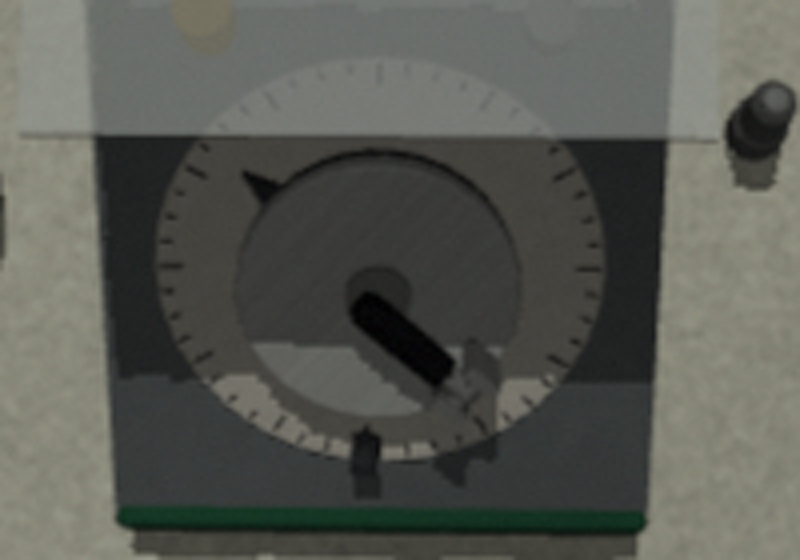

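View pics/s1.png

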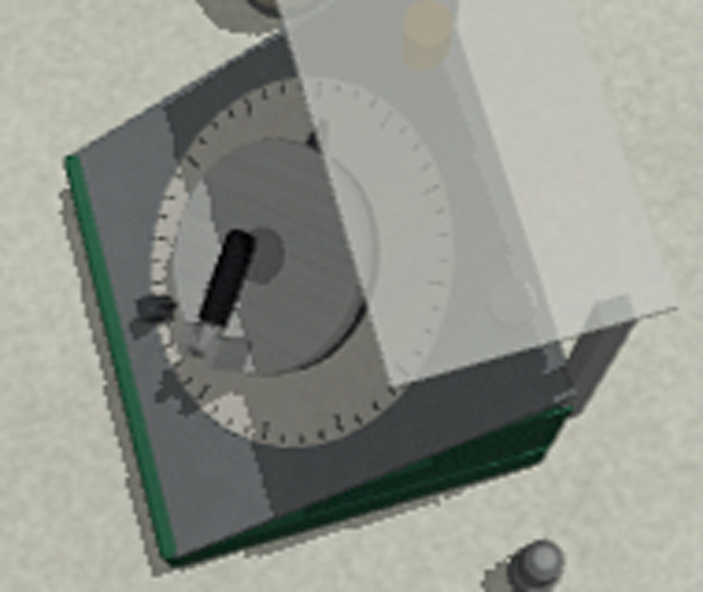

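In t1, at 4x with offset (230,190): hub at (380,292), grip from (365,303) to (440,375), pointer tip at (243,172), index tab top from (366,430) to (366,470). In s1, at 3.7x with offset (220,170): grip from (243,232) to (210,320), tab at (155,307). Next I'll compute poses from these.

```bash
cat >> h.py <<'E'
def frame(o,yaw):
    ux=np.array([np.cos(yaw),np.sin(yaw),0]); uy=np.array([-np.sin(yaw),np.cos(yaw),0]); z=np.array([0,0,1.])
    s,c=np.sin(np.radians(35)),np.cos(np.radians(35))
    n=-s*ux+c*z; X=c*ux+s*z
    D=np.array([o[0],o[1],.12])+.028*n
    return D,np.c_[X,uy,n]
def ondial(d,u,v,h,D,M):
    p=plane(d,u,v,D+h*M[:,2],M[:,2]); l=M.T@(p-D); return l*1000,np.hypot(*l[:2])*1000,np.arctan2(-l[1],-l[0])
T=lambda u,v:(u/4+230,v/4+190)
S=lambda u,v:(u/3.7+220,v/3.7+170)
E
python3 - <<'E'
from h import *
t,s=load("top"),load("scene")
np.set_printoptions(precision=4,suppress=True)
print("hub",two(t,T(380,290),s,S(265,253)))
print("grip tip",two(t,T(365,303),s,S(243,232)),"grip in",two(t,T(440,375),s,S(210,320)))
print("tab",two(t,T(366,432),s,S(170,303)))
yaw=-0.027
D,M=frame((.593,.0233),yaw)
for n,px in [("plateL",T(157,265)),("plateR",T(604,269)),("plateTop",T(380,57)),("plateBot",T(382,462))]:print(n,*ondial(t,*px,-.026,D,M))
for n,px in [("wL",T(237,283)),("wR",T(520,283)),("wB",T(378,417)),("wT",T(380,160))]:print(n,*ondial(t,*px,-.0,D,M))
for d,F,pts in[(t,T,[(365,303),(440,375),(462,395)]),(s,S,[(243,232),(210,320),(203,338)])]:
    for p in pts:print("grip",*ondial(d,*F(*p),.020,D,M))
print("ptr",*ondial(t,*T(243,172),-.01,D,M),*ondial(s,*S(312,132),-.01,D,M))
print("tab",*ondial(t,*T(366,428),-.008,D,M),*ondial(t,*T(367,472),-.008,D,M),*ondial(s,*S(174,302),-.008,D,M))
E
```

```text
hub (array([0.5656, 0.0229, 0.1466]), np.float64(0.003064353179919999))
grip tip (array([0.5575, 0.0288, 0.1708]), np.float64(0.0036623996255249745)) grip in (array([ 0.5297, -0.0009,  0.1438]), np.float64(0.002774364829580011))
tab (array([0.5113, 0.0318, 0.0837]), np.float64(0.00257929528069756))
plateL [-14.785   95.3827 -26.    ] 96.52183256737324 -1.417013217872997
plateR [-17.2541 -97.2662 -26.    ] 98.784738257927 1.395231721515908
plateTop [ 80.9905  -2.0421 -26.    ] 81.01628605660628 3.1163845033747033
plateBot [-114.0613   -0.6089  -26.    ] 114.06289777749122 0.005338578875552358
wL [-10.2718  58.6375   0.    ] 59.530338416832905 -1.3973809018944388
wR [-10.5851 -60.0676  -0.    ] 60.99317813030267 1.39636677720125
wB [-75.3504   0.2182   0.    ] 75.35071394724376 -0.002895950324148873
wT [46.0274 -2.0961  0.    ] 46.07511980625782 3.0960842114491363
grip [-9.3901  4.3714 20.    ] 10.357742334320013 -0.4356946118052183
grip [-43.3317 -26.4258  20.    ] 50.75390936869027 0.5476295261508438
grip [-52.9385 -35.6303  20.    ] 63.81228681731211 0.5924096230963104
grip [-7.5761 10.5218 20.    ] 12.965496854898198 -0.9467489780729453
grip [-41.509  -22.9606  20.    ] 47.43608471607154 0.5052558173897973
grip [-48.6652 -29.8147  20.    ] 57.07205200131645 0.5496687373023643
ptr [ 36.3413  55.0993 -10.    ] 66.00474613020627 -2.153863070703264 [ 29.8092  53.084  -10.    ] 60.88100953346732 -2.0824626654165557
tab [-85.6175   5.7385  -8.    ] 85.80962301251994 -0.06692426486691766 [-108.0846    5.6248   -8.    ] 108.23086154944376 -0.051993886997974956 [-81.5727   5.0223  -8.    ] 81.72711097339632 -0.06149067251601755
```

```bash
python3 - <<'E'
from h import *
from scipy.optimize import least_squares
t,s=load("top"),load("scene")
np.set_printoptions(precision=4,suppress=True)
# known-radius rim points in both views -> circle centre
pts=[(t,T(157,265),-.026,96),(t,T(604,269),-.026,96),(t,T(380,57),-.026,96),(t,T(382,462),-.026,96),(t,T(237,283),0,60),(t,T(520,283),0,60),(t,T(378,417),0,60),(t,T(380,160),0,60),
 (s,S(151,260),-.026,96),(s,S(300,448),-.026,96),(s,S(320,77),-.026,96),(s,S(454,235),-.026,96)]
for yaw in(-.03,-.02,-.01):
    f=lambda o:[ondial(d,*p,h,*frame(o,yaw))[1]-r for d,p,h,r in pts]
    r=least_squares(f,[.58,.023]); print(yaw,r.x,r.fun)
yaw=-0.027
o=least_squares(lambda o:[ondial(d,*p,h,*frame(o,yaw))[1]-r for d,p,h,r in pts],[.58,.023]).x
D,M=frame(o,yaw);print(D)
for d,F,P in[(t,T,[(365,303),(440,375),(462,395)]),(s,S,[(243,232),(210,320),(203,338)])]:
    for p in P:print("grip",*ondial(d,*F(*p),.020,D,M))
print("ptr",*ondial(t,*T(243,172),-.01,D,M),*ondial(s,*S(312,132),-.01,D,M))
print("tab",*ondial(t,*T(366,428),-.008,D,M),*ondial(t,*T(367,472),-.008,D,M),*ondial(s,*S(174,302),-.008,D,M))
for p in[T(170,265),T(590,269),T(380,72)]:print("tick",*ondial(t,*p,-.026,D,M))
E
```

```text
-0.03 [0.5799 0.0226] [-0.5978 -0.3861 -1.3362  2.6973 -0.9494 -1.1141  0.1988  0.1128 -1.5127
 -0.7002  0.6219  2.1544]
-0.02 [0.5799 0.0227] [-0.6815 -0.3174 -1.3554  2.7142 -0.8311 -1.2489  0.2156  0.0895 -1.6886
 -0.7012  0.5512  2.0535]
-0.01 [0.5799 0.0227] [-0.7612 -0.2447 -1.3763  2.7283 -0.7105 -1.3813  0.2318  0.0645 -1.8665
 -0.6977  0.4847  1.9507]
[0.5638 0.0231 0.1429]
grip [ 5.2671  5.1447 20.    ] 7.3627772407760945 -2.3679449922009272
grip [-28.3623 -25.3691  20.    ] 38.052702374955864 0.7297492402847986
grip [-37.8807 -34.489   20.    ] 51.229229247417386 0.7385656514694
grip [ 8.2422  8.5218 20.    ] 11.855557447827147 -2.3395173752089944
grip [-25.2922 -24.5673  20.    ] 35.25971421568845 0.7708599830395931
grip [-32.3644 -31.341   20.    ] 45.05228717285574 0.7693344629570591
ptr [ 50.4532  55.431  -10.    ] 74.95410368462497 -2.3092167578319818 [ 44.9796  50.7416 -10.    ] 67.80763921874794 -2.296071818181428
tab [-70.4128   6.5076  -8.    ] 70.71290826705079 -0.0921590855421643 [-92.68    6.395  -8.   ] 92.90041626673163 -0.06889136159517478 [-65.1356   3.2106  -8.    ] 65.21472668125864 -0.04925171540435222
tick [ -0.3065  89.8019 -26.    ] 89.80245055205849 -1.5673828864615533
tick [ -2.7219 -89.634  -26.    ] 89.67534877362213 1.5404393312472584
tick [ 88.0508  -1.1211 -26.    ] 88.05793924605513 3.1288605536474616
```

```bash
cat >> h.py <<'E'
D,M=frame((.5799,.0227),-.035)
np.set_printoptions(precision=3,suppress=True)
def rad(th): return np.array([-np.cos(th),-np.sin(th),0])
def tan(th): return np.array([np.sin(th),-np.cos(th),0])
def att(th):  # tool z=-n, tool y = tangential(th)
    y=M@tan(th); z=-M[:,2]; return np.c_[np.cross(y,z),y,z]
def pos(l): return D+M@(np.asarray(l)/1000)
def delta(P,Rm,st):
    R0=R.from_rotvec(st["eef_rot"]).as_matrix()
    print("shift cm",R0.T@(P-st["eef_pos"])*100,"turn deg",np.degrees(R.from_matrix(R0.T@Rm).as_rotvec()))
def dl(st): # tcp in dial coords mm
    return M.T@(st["eef_pos"]-D)*1000
E
python3 - <<'E'
from h import *; from bench import *
st=sense(); th=.75
P=pos(12*rad(th)+[0,0,9]); Q=pos(12*rad(th)+[0,0,109]); print(P,Q)
W=np.array([.40,-.05,.33]);A=att(th)
delta(W,A,st); delta(Q,A,st)
R0=R.from_rotvec(st["eef_rot"]).as_matrix()
print(A.T@(Q-W)*100, A)
E
```

```text
[0.551 0.016 0.145] [0.494 0.018 0.227]
shift cm [ 36.098 -39.534  -9.881] turn deg [-18.816  29.785 -21.016]
shift cm [ 47.19  -42.788   0.408] turn deg [-18.816  29.785 -21.016]
[ 5.992 -4.09  13.669] [[ 0.623  0.532  0.573]
 [ 0.66  -0.751 -0.02 ]
 [ 0.42   0.391 -0.819]]
```

```bash
python3 - <<'E'
from h import *; from bench import *
st=sense(); A=att(.75+np.pi)
R0=R.from_rotvec(st["eef_rot"]).as_matrix()
W=np.array([.40,-.05,.36]);delta(W,A,st)
# split: turn about tool z first, then tilt
best=None
for z in range(-220,220,1):
    v=np.degrees((R.from_matrix((R0@R.from_rotvec([0,0,np.radians(z)]).as_matrix()).T@A)).as_rotvec())
    if best is None or abs(v[2])<abs(best[1][2]) : best=(z,v)
print(best)
E
```

```text
shift cm [ 36.098 -39.539 -12.881] turn deg [ 41.2    26.027 151.682]
(-202, array([ 24.013, -25.498,   0.292]))
```

```bash
python3 -m jog '[0,0,-0.6,0,0,-10.1, 0,0,-0.6,0,0,-10.1, 0,0,-0.6,0,0,-10.1, 0,0,-0.6,0,0,-10.1, 0,0,-0.6,0,0,-10.1, 0,0,-0.6,0,0,-10.1, 0,0,-0.6,0,0,-10.1, 0,0,-0.6,0,0,-10.1, 0,0,-0.6,0,0,-10.1, 0,0,-0.6,0,0,-10.1, 0,0,-0.6,0,0,-10.1, 0,0,-0.6,0,0,-10.1, 0,0,-0.6,0,0,-10.1, 0,0,-0.6,0,0,-10.1, 0,0,-0.6,0,0,-10.1, 0,0,-0.6,0,0,-10.1, 0,0,-0.6,0,0,-10.1, 0,0,-0.6,0,0,-10.1, 0,0,-0.6,0,0,-10.1, 0,0,-0.6,0,0,-10.1]' -- ; python3 - <<'E'
from h import *; from bench import *
st=sense();print(st["q"]); delta(np.array([.40,-.05,.36]),att(.75+np.pi),st)
E
```

```text
[-1.374  0.314  0.045  1.304 -0.     1.431]
shift cm [ 36.098 -39.539 -12.881] turn deg [ 41.2    26.027 151.682]invalid input: not JSON, or not a number
```

Drop the "--".

```bash
python3 -m jog '[0,0,-0.6,0,0,-10.1, 0,0,-0.6,0,0,-10.1, 0,0,-0.6,0,0,-10.1, 0,0,-0.6,0,0,-10.1, 0,0,-0.6,0,0,-10.1, 0,0,-0.6,0,0,-10.1, 0,0,-0.6,0,0,-10.1, 0,0,-0.6,0,0,-10.1, 0,0,-0.6,0,0,-10.1, 0,0,-0.6,0,0,-10.1, 0,0,-0.6,0,0,-10.1, 0,0,-0.6,0,0,-10.1, 0,0,-0.6,0,0,-10.1, 0,0,-0.6,0,0,-10.1, 0,0,-0.6,0,0,-10.1, 0,0,-0.6,0,0,-10.1, 0,0,-0.6,0,0,-10.1, 0,0,-0.6,0,0,-10.1, 0,0,-0.6,0,0,-10.1, 0,0,-0.6,0,0,-10.1]' ; python3 - <<'E'
from h import *; from bench import *
st=sense();print(st["q"]); delta(np.array([.40,-.05,.36]),att(.75+np.pi),st)
E
```

```text
clock: 2.6
eef_pos: [0.19, -0.5425, 0.351]
eef_rot: [-1.116, 2.936, 0.002]
force: [-0.4, 0.2, -0.4]
grip_width: 0.0855
gripper_force: 0.0
[-1.374  0.317  0.342  1.597 -0.    -2.1  ]
shift cm [-48.42   22.864  -0.858] turn deg [ 24.057 -25.443   0.624]
```

```bash
python3 -m jog '[-4.4,2.08,0,0,0,0, -4.4,2.08,0,0,0,0, -4.4,2.08,0,0,0,0, -4.4,2.08,0,0,0,0, -4.4,2.08,0,0,0,0, -4.4,2.08,0,0,0,0, -4.4,2.08,0,0,0,0, -4.4,2.08,0,0,0,0, -4.4,2.08,0,0,0,0, -4.4,2.08,0,0,0,0, -4.4,2.08,0,0,0,0, 0,0,0,6,-6.4,0, 0,0,0,6,-6.4,0, 0,0,0,6,-6.4,0, 0,0,0,6,-6.3,0, 0,0,0,0,0,0]' ; python3 - <<'E'
from h import *; from bench import *
st=sense();print(st["q"],st["force"]); delta(pos(12*rad(.75)+[0,0,109]),att(.75+np.pi),st);delta(pos(12*rad(.75)+[0,0,9]),att(.75+np.pi),st)
E
```

```text
clock: 4.6
eef_pos: [0.3995, -0.0505, 0.3486]
eef_rot: [-0.9, 2.399, -0.309]
force: [-0.2, -0.6, 0.4]
grip_width: 0.0856
gripper_force: 0.0
[-0.544 -0.54  -0.585  0.979  0.282 -1.182] [-0.198 -0.61   0.416]
shift cm [-5.316  4.793 15.214] turn deg [ 0.074 -0.111  0.178]
shift cm [-5.335  4.78  25.213] turn deg [ 0.074 -0.111  0.178]
```

```bash
python3 -m jog '[-1.33,1.2,3.8,0,0,0, -1.33,1.2,3.8,0,0,0, -1.33,1.2,3.8,0,0,0, -1.33,1.2,3.8,0,0,0, 0,0,0,0,0,0]' 0; python3 - <<'E'
from h import *; from bench import *
st=sense();print(st["q"],st["force"]); delta(pos(12*rad(.75)+[0,0,9]),att(.75+np.pi),st)
for n in("scene","top"):
    d=get_image(n); np.save(f"{n}1.npy",d,allow_pickle=True)
a=load("top1")["img"][190:330,230:430,::-1]; b=load("scene1")["img"][170:310,220:420,::-1]
cv2.imwrite("pics/c1.png",cv2.resize(np.vstack([a,b]),None,fx=2.1,fy=2.1,interpolation=cv2.INTER_CUBIC))
E
```

```text
clock: 5.22
eef_pos: [0.4977, 0.0183, 0.2271]
eef_rot: [-0.908, 2.401, -0.306]
force: [-0.9, -0.5, -0.2]
grip_width: 0.0428
gripper_force: 0.0
[-0.174 -0.293 -0.772  0.494  0.081 -0.872] [-0.896 -0.452 -0.205]
shift cm [0.245 0.086 9.779] turn deg [ 0.374 -0.234  0.434]
```

View pics/c1.png

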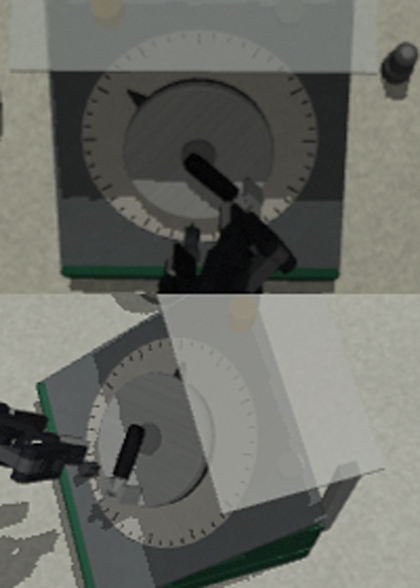

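The open gripper is in line with the handle and nothing is touching, so I descend and grip.

```bash
python3 -m jog '[0.06,0.02,2.4,0,0,0, 0.06,0.02,2.4,0,0,0, 0.06,0.02,2.4,0,0,0, 0.06,0.02,2.5,0,0,0, 0,0,0,0,0,0, 0,0,0,0,0,0]' 0; python3 - <<'E'
from h import *; from bench import *
st=sense();print(dl(st)); delta(pos(12*rad(.75)+[0,0,9]),att(.75+np.pi),st)
E
python3 -m jog '[0,0,0,0,0,0,0,0,0,0,0,0,0,0,0,0,0,0,0,0,0,0,0,0,0,0,0,0,0,0]' 1; python3 - <<'E'
from h import *; from bench import *
st=sense();print(dl(st),st["force"],st["moment"])
E
```

```text
clock: 6.08
eef_pos: [0.5514, 0.0133, 0.1508]
eef_rot: [-0.901, 2.395, -0.312]
force: [0.2, 0.0, 1.1]
grip_width: 0.0428
gripper_force: 0.0
[ -5.37  -10.404  13.405]
shift cm [0.096 0.396 0.44 ] turn deg [-0.077  0.04   0.289]
clock: 6.7
eef_pos: [0.5494, 0.0164, 0.1493]
eef_rot: [-0.906, 2.394, -0.304]
force: [-4.4, 7.7, 2.2]
grip_width: 0.0134
gripper_force: 59.3
[-7.966 -7.38  13.306] [-4.413  7.666  2.234] [1.273 1.007 0.934]
```

```bash
python3 -m jog '[0,0,0,0,0,0, 0,0,0,0,0,0, 0.1,0.3,0.5,0,0,0, 0,0,0,0,0,0]' 0; python3 - <<'E'
from h import *; from bench import *
st=sense();print(dl(st),st["force"]); delta(pos(12*rad(.75)+[0,0,9]),att(.75+np.pi),st)
E
python3 -m jog '[0,0,0,0,0,0,0,0,0,0,0,0,0,0,0,0,0,0,0,0,0,0,0,0]' 1; python3 - <<'E'
from h import *; from bench import *
st=sense();print(dl(st),st["force"],st["moment"])
E
```

```text
clock: 7.2
eef_pos: [0.5511, 0.0153, 0.143]
eef_rot: [-0.903, 2.397, -0.31]
force: [-0.9, -0.6, -0.2]
grip_width: 0.0427
gripper_force: 0.0
[-10.186  -8.397   7.259] [-0.938 -0.569 -0.246]
shift cm [-0.117 -0.08  -0.174] turn deg [ 0.03  -0.022  0.303]
clock: 7.7
eef_pos: [0.5512, 0.0155, 0.1435]
eef_rot: [-0.903, 2.396, -0.31]
force: [-2.3, 1.7, 2.1]
grip_width: 0.0135
gripper_force: 58.1
[-9.787 -8.192  7.597] [-2.272  1.731  2.092] [0.169 0.794 0.098]
```

```bash
python3 -m jog '[0.04,0,-0.48,0,0,0, 0.09,0,-0.48,0,0,0, 0.16,0,-0.46,0,0,0, 0.21,0,-0.43,0,0,0, 0.27,0,-0.4,0,0,0, 0.32,0,-0.37,0,0,0, 0,0,0,0,0,0]'; python3 - <<'E'
from h import *; from bench import *
st=sense();print(dl(st),st["force"],st["moment"],M.T@st["force"])
E
```

```text
clock: 8.57
eef_pos: [0.5292, 0.0088, 0.1597]
eef_rot: [-0.903, 2.397, -0.309]
force: [6.8, 1.5, -9.4]
grip_width: 0.013
gripper_force: 59.0
[-18.295 -15.692  33.31 ] [ 6.757  1.453 -9.42 ] [0.403 0.18  0.285] [  0.087   1.688 -11.56 ]
```

```bash
python3 -m jog '[0.37,0,-0.32,0,0,0, 0.4,0,-0.27,0,0,0, 0.43,0,-0.21,0,0,0, 0.46,0,-0.16,0,0,0, 0.48,0,-0.09,0,0,0, 0.48,0,-0.04,0,0,0, 0,0,0,0,0,0]'; python3 - <<'E'
from h import *; from bench import *
st=sense();print(dl(st),M.T@st["force"],st["moment"])
for n in("scene","top"):
    d=get_image(n); np.save(f"{n}2.npy",d,allow_pickle=True)
a=load("top2")["img"][190:330,230:430,::-1]; b=load("scene2")["img"][170:310,220:420,::-1]
cv2.imwrite("pics/c2.png",cv2.resize(np.vstack([a,b]),None,fx=2.1,fy=2.1,interpolation=cv2.INTER_CUBIC))
E
```

```text
clock: 9.45
eef_pos: [0.5099, -0.0069, 0.1617]
eef_rot: [-0.904, 2.386, -0.308]
force: [3.8, 7.6, 3.1]
grip_width: 0.0132
gripper_force: 58.1
[-32.527 -32.031  45.636] [4.713 7.721 0.525] [ 1.506 -0.786  1.138]
```

View pics/c2.png

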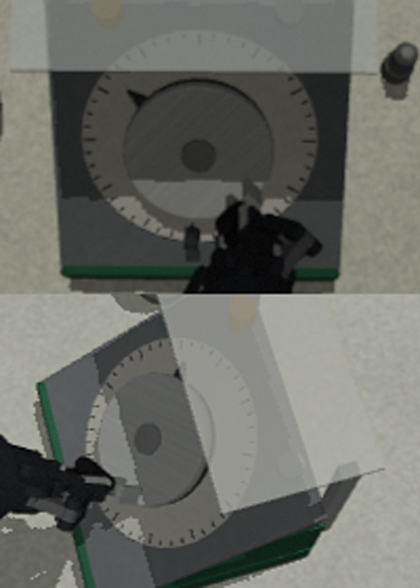

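The handle is nearly upright: the scene crop shows the gripper tip at (105,485) near the lugs and the wheel face clear. I'll push a little further out, then crank in stages.

```bash
python3 -m jog '[0.3,0,0,0,0,0, 0.3,0,0,0,0,0, 0,0,0,0,0,0]'; python3 - <<'E'
from h import *; from bench import *
st=sense();l=dl(st);print(l,np.hypot(*l[:2]),np.arctan2(-l[1],-l[0]),M.T@st["force"])
E
python3 -m jog '[-0.06,-0.75,0,0,0,0, -0.17,-0.73,0,0,0,0, -0.28,-0.7,0,0,0,0,0,0,0,0,0,0]'; python3 - <<'E'
from h import *; from bench import *
st=sense();l=dl(st);print(l,np.hypot(*l[:2]),np.arctan2(-l[1],-l[0]),M.T@st["force"])
E
```

```text
clock: 9.93
eef_pos: [0.507, -0.011, 0.1604]
eef_rot: [-0.904, 2.384, -0.31]
force: [0.9, 8.9, 8.2]
grip_width: 0.0129
gripper_force: 57.8
[-35.527 -36.27   46.142] 50.77098117361452 0.7957533446497631 [5.214 8.976 6.349]
clock: 10.42
eef_pos: [0.518, -0.0232, 0.1679]
eef_rot: [-0.906, 2.392, -0.306]
force: [-15.6, 9.4, 13.5]
grip_width: 0.0129
gripper_force: 61.2
[-21.871 -48.049  45.812] 52.79210908963621 1.1436413045101217 [-5.295  8.803 20.245]
```

```bash
python3 -m jog '[-0.38,-0.65,-0.15,0,0,0, -0.47,-0.59,-0.1,0,0,0, -0.55,-0.51,0,0,0,0,-0.62,-0.42,0,0,0,0,0,0,0,0,0,0]'; python3 - <<'E'
from h import *; from bench import *
st=sense();l=dl(st);th=np.arctan2(-l[1],-l[0]);f=M.T@st["force"];print(l,np.hypot(*l[:2]),th,f,f@rad(th),f@tan(th),st["q"])
d=get_image("top");np.save("top3.npy",d,allow_pickle=True)
d=get_image("scene");np.save("scene3.npy",d,allow_pickle=True)
a=load("top3")["img"][190:330,230:430,::-1]; b=load("scene3")["img"][170:310,220:420,::-1]
cv2.imwrite("pics/c3.png",cv2.resize(np.vstack([a,b]),None,fx=2.1,fy=2.1,interpolation=cv2.INTER_CUBIC))
E
```

```text
clock: 11.05
eef_pos: [0.5396, -0.0291, 0.1844]
eef_rot: [-0.902, 2.4, -0.312]
force: [-2.4, -3.7, -3.8]
grip_width: -0.0
gripper_force: 2.4
[  5.419 -53.183  46.762] 53.45882248574717 1.6723464739756133 [-4.003 -3.826 -1.826] 3.400125681536587 -4.3701874788453 [-0.279 -0.157 -0.792  0.342  0.136 -0.956]
```

View pics/c3.png

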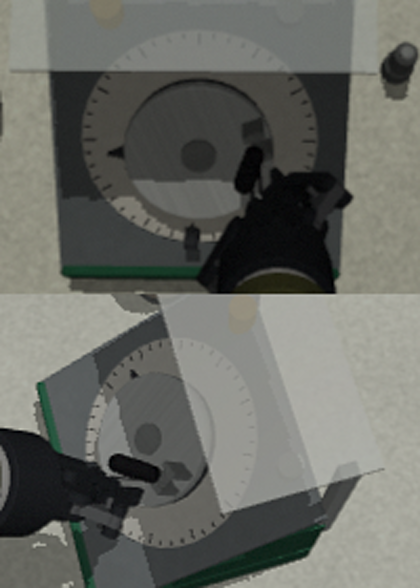

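The grip slipped off. The top crop shows the handle still upright, with lugs at (255,130) and tip at (243,187), and the pointer now at (112,152). I'll back off, turn the tool so the pads face tangentially, and re-measure.

```bash
python3 -m jog '[0,0,-2.5,0,0,0,0,0,-3,0,0,0,0,0,-3,0,0,0, 0,0,0,0,0,10,0,0,0,0,0,10,0,0,0,0,0,10,0,0,0,0,0,10,0,0,0,0,0,10,0,0,0,0,0,10,0,0,0,0,0,10,0,0,0,0,0,10,0,0,0,0,0,10,0,0,0,0,0,10,0,0,0,0,0,10,0,0,0,0,0,10,0,0,0,0,0,10,0,0,0,0,0,0]' 0; python3 - <<'E'
from h import *; from bench import *
st=sense();print(dl(st),st["q"])
for n in("scene","top"):
    d=get_image(n); np.save(f"{n}4.npy",d,allow_pickle=True)
a=load("top4")["img"][190:330,230:430,::-1]; b=load("scene4")["img"][170:310,220:420,::-1]
cv2.imwrite("pics/c4.png",cv2.resize(np.hstack([a,b]),None,fx=2,fy=4,interpolation=cv2.INTER_CUBIC))
E
```

```text
clock: 13.28
eef_pos: [0.493, -0.0264, 0.2566]
eef_rot: [1.838, 1.884, 0.562]
force: [-0.8, 0.3, 0.5]
grip_width: 0.0431
gripper_force: 0.0
[  8.582 -52.075 132.729] [-0.316 -0.329 -0.722  0.583  0.161  1.279]
```

View pics/c4.png

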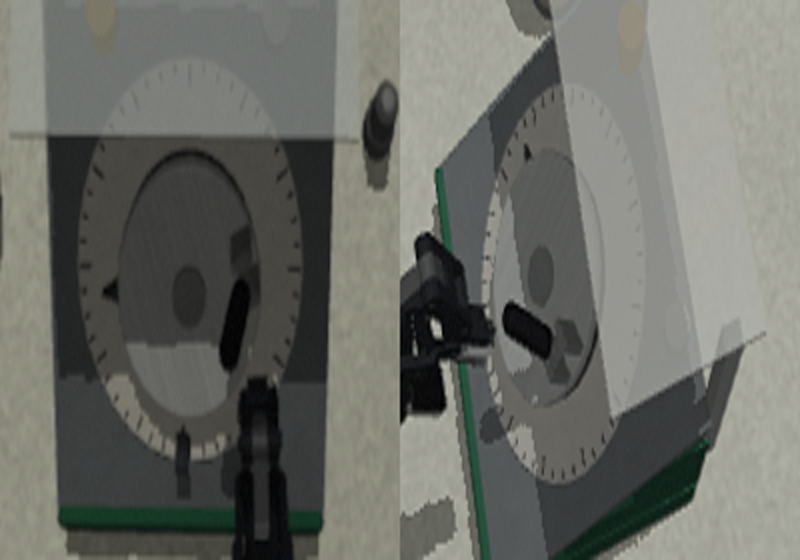

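The top half of c4 shows the grip from (241,283) to its tip at (230,368) and the pointer tip at (104,292). The scene half shows the grip from (545,350) to its tip at (512,312). Triangulating these.

```bash
python3 - <<'E'
from h import *; from bench import *
t,s=load("top4"),load("scene4")
T4=lambda u,v:(u/2+230,v/4+190); S4=lambda u,v:((u-400)/2+220,v/4+170)
for a,b in[((232,366),(512,312)),((239,285),(545,350))]:
    p,e=two(t,T4(*a),s,S4(*b)); l=M.T@(p-D)*1000; print(l,e,np.hypot(*l[:2]),np.arctan2(-l[1],-l[0]))
for th in(1.6,1.7,1.8):
  for ph in(1.2,1.57):
    for L in(13,60):
        p=pos(rad(th)*(50-L*np.cos(ph))+np.array([0,0,20+L*np.sin(ph)])); a=proj(t,p)[0]; b=proj(s,p)[0]
        print(th,ph,L,(a-[230,190])*[2,4],(b-[220,170])*[2,4]+[400,0])
print("ptr",*ondial(t,*T4(104,292),-.01,D,M),*ondial(s,*S4(526,147),-.01,D,M))
print("idx",*ondial(load("top"),*T(366,428),-.008,D,M))
st=sense();print(dl(st))
E
```

```text
[ 15.217 -32.716  79.204] 0.010934286079286286 36.08203458887675 2.0061500636888843
[ 15.012 -41.71   26.898] 0.004389329512196595 44.32949101215079 1.9162833350563053
1.6 1.2 13 [244.381 326.274] [532.679 365.051]
1.6 1.2 60 [223.467 381.092] [495.404 323.339]
1.6 1.57 13 [250.253 327.085] [533.55  374.798]
1.6 1.57 60 [251.806 385.307] [499.129 370.126]
1.7 1.2 13 [244.019 316.356] [536.417 360.578]
1.7 1.2 60 [223.203 374.702] [497.766 320.363]
1.7 1.57 13 [249.866 316.126] [537.691 369.874]
1.7 1.57 60 [251.404 373.952] [503.38  364.931]
1.8 1.2 13 [243.094 306.52 ] [539.993 355.178]
1.8 1.2 60 [222.572 368.374] [500.024 316.797]
1.8 1.57 13 [248.857 305.252] [541.655 363.92 ]
1.8 1.57 60 [250.349 362.68 ] [507.452 358.652]
ptr [ -5.716  72.174 -10.   ] 72.39980320683735 -1.4917621063672326 [ -2.015  70.646 -10.   ] 70.67427920997274 -1.5422859215070122
idx [-70.482   5.895  -8.   ] 70.72860106725699 -0.08344732971834992
[  8.101 -52.121 132.533]
```

```bash
python3 - <<'E'
from h import *; from bench import *
st=sense();th=1.92
delta(pos(41*rad(th)+[0,0,110]),att(th),st);delta(pos(41*rad(th)+[0,0,40]),att(th),st)
E
```

```text
shift cm [1.32  0.67  2.255] turn deg [  0.116  -0.006 -16.523]
shift cm [1.317 0.656 9.255] turn deg [  0.116  -0.006 -16.523]
```

```bash
python3 -m jog '[1.3,0.67,0,0,0,0,0,0,0,0,0,-8.3,0,0,0,0,0,-8.2,0,0,2.2,0,0,0,0,0,0,0,0,0]' 0; python3 - <<'E'
from h import *; from bench import *
st=sense();th=1.92
delta(pos(41*rad(th)+[0,0,40]),att(th),st)
E
python3 -m jog '[0,0,2.3,0,0,0,0,0,2.3,0,0,0,0,0,2.3,0,0,0,0,0,0,0,0,0,0,0,0,0,0,0]' 0; python3 - <<'E'
from h import *; from bench import *
st=sense();th=1.92;print(dl(st),st["force"])
delta(pos(41*rad(th)+[0,0,40]),att(th),st)
E
python3 -m jog '[0,0,0,0,0,0,0,0,0,0,0,0,0,0,0,0,0,0]' 1; python3 - <<'E'
from h import *; from bench import *
st=sense();print(dl(st),M.T@st["force"],st["moment"],st["q"])
E
```

```text
clock: 14.0
eef_pos: [0.5098, -0.0135, 0.2396]
eef_rot: [1.53, 2.102, 0.459]
force: [0.5, 0.5, 0.4]
grip_width: 0.0426
gripper_force: 0.0
shift cm [-0.066  0.184  6.941] turn deg [-0.076 -0.092 -0.131]
clock: 14.62
eef_pos: [0.5498, -0.0151, 0.1852]
eef_rot: [1.53, 2.099, 0.46]
force: [-0.6, -0.3, -0.6]
grip_width: 0.0428
gripper_force: 0.0
[ 13.8   -38.864  41.912] [-0.576 -0.269 -0.558]
shift cm [0.024 0.033 0.191] turn deg [ 0.053  0.002 -0.188]
clock: 15.0
eef_pos: [0.5502, -0.0152, 0.1858]
eef_rot: [1.529, 2.097, 0.461]
force: [-4.3, 0.6, 6.4]
grip_width: 0.0143
gripper_force: 58.5
[ 14.505 -38.925  42.135] [0.164 0.448 7.698] [0.119 0.557 0.07 ] [-0.238 -0.14  -0.78   0.328  0.116  1.059]
```

```bash
python3 -m jog '[-0.4,0,-0.15,0,0,0,-0.4,0,0,0,0,0,0,0,0,0,0,0]'; python3 - <<'E'
from h import *; from bench import *
st=sense();l=dl(st);th=np.arctan2(-l[1],-l[0]);f=M.T@st["force"];print(l,np.hypot(*l[:2]),th,f@rad(th),f@tan(th),f[2])
E
python3 -m jog '[0.06,0.75,0,0,0,-8.6,0.06,0.75,0,0,0,-8.6,0.06,0.75,0,0,0,-8.6,0,0,0,0,0,0]'; python3 - <<'E'
from h import *; from bench import *
st=sense();l=dl(st);th=np.arctan2(-l[1],-l[0]);f=M.T@st["force"];print(l,np.hypot(*l[:2]),th,f@rad(th),f@tan(th),f[2]);delta(pos(50*rad(th)+[0,0,43]),att(th),st)
E
```

```text
clock: 15.38
eef_pos: [0.5491, -0.0194, 0.1858]
eef_rot: [1.531, 2.106, 0.467]
force: [-5.9, 10.5, 4.7]
grip_width: 0.0142
gripper_force: 60.2
[ 13.761 -43.111  42.706] 45.254091674636854 1.879765577139174 -10.55726237801678 0.8691454973048824 7.434973040969196
clock: 15.88
eef_pos: [0.5635, -0.0097, 0.1955]
eef_rot: [1.008, 2.357, 0.291]
force: [-12.5, 3.1, 5.2]
grip_width: 0.0141
gripper_force: 60.9
[ 30.79 -32.96  42.56] 45.104165778137485 2.322179842550749 -6.966498873371993 -3.503341959734742 11.49997164355938
shift cm [-0.489 -0.022 -0.047] turn deg [-0.171 -0.346  2.604]
```

```bash
python3 -m jog '[-0.1,0.75,-0.05,0,0,-8.6,0,0.75,-0.05,0,0,-8.6,0.06,0.75,0,0,0,-8.6,0.06,0.75,0,0,0,-8.6,0,0,0,0,0,0]'; python3 - <<'E'
from h import *; from bench import *
st=sense();l=dl(st);th=np.arctan2(-l[1],-l[0]);f=M.T@st["force"];print(l,np.hypot(*l[:2]),th,f@rad(th),f@tan(th),f[2]);delta(pos(50*rad(th)+[0,0,43]),att(th),st)
s=get_image("scene");np.save("scene5.npy",s,allow_pickle=True)
t=get_image("top");np.save("top5.npy",t,allow_pickle=True)
a=t["img"][220:330,250:400,::-1]; b=s["img"][170:310,220:400,::-1]
cv2.imwrite("pics/c5.png",cv2.resize(b,None,fx=4,fy=4,interpolation=cv2.INTER_CUBIC))
E
```

```text
clock: 16.5
eef_pos: [0.5757, 0.0134, 0.2037]
eef_rot: [0.266, 2.526, 0.053]
force: [-7.0, -1.2, -0.8]
grip_width: 0.014
gripper_force: 59.9
[44.824 -9.485 42.756] 45.81671006676494 2.933054336031964 -5.681301720980552 -2.6906892880798527 3.336549721899101
shift cm [-0.418 -0.014 -0.028] turn deg [-0.158 -0.449  1.97 ]
```

View pics/c5.png

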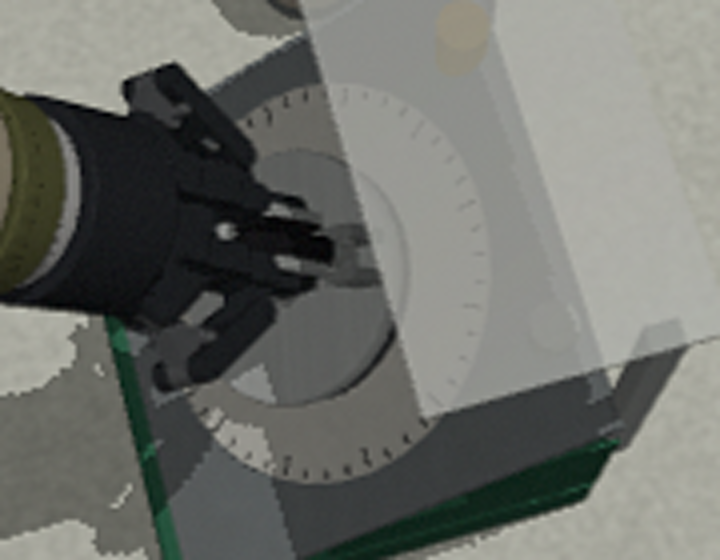

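```bash
python3 -m jog '[0.06,0.75,0,0,0,-8.6,0.06,0.75,0,0,0,-8.6,0,0.25,0,0,0,-2.9,0,0,0,0,0,0]'; python3 - <<'E'
from h import *; from bench import *
st=sense();l=dl(st);th=np.arctan2(-l[1],-l[0]);f=M.T@st["force"];print(l,np.hypot(*l[:2]),th,f@rad(th),f@tan(th),f[2])
E
python3 -m jog '[0,0,0,0,0,0,0,0,0,0,0,0,0,0,-3,0,0,0,0,0,-3,0,0,0,0,0,-3,0,0,0,0,0,-3,0,0,0,0,0,-3,0,0,0,0,0,-3,0,0,0,0,0,0,0,0,0]' 0; cat >> h.py <<'E'
def polar(d,r,h,a):
    P=np.array([pos(r*rad(x)+np.array([0,0,h])) for x in a]); uv=proj(d,P).astype(np.float32)
    g=cv2.cvtColor(d["img"],cv2.COLOR_RGB2GRAY)
    return cv2.remap(g,uv[None,:,0].copy(),uv[None,:,1].copy(),cv2.INTER_LINEAR)[0]
def show(d,lo=-.6,hi=.4):
    a=np.arange(lo,hi,.04)
    print("ang ",*[f"{x:5.2f}" for x in a])
    for r,h in[(64,-10),(68,-10),(71,-10),(80,-8),(85,-8),(90,-8)]: print(r,*[f"{v:5d}" for v in polar(d,r,h,a)])
E
python3 - <<'E'
from h import *; from bench import *
for n in("scene","top"):
    d=get_image(n); np.save(f"{n}6.npy",d,allow_pickle=True); print(n);show(d)
print("before");show(load("top"))
E
```

```text
clock: 17.1
eef_pos: [0.5771, 0.0295, 0.2043]
eef_rot: [-0.177, 2.533, -0.088]
force: [-3.5, -4.4, -2.9]
grip_width: 0.014
gripper_force: 59.7
[45.812  6.689 42.802] 46.29796535869133 -2.996609909305153 -5.026127250797144 -3.875375886044454 -0.49852359053928325
clock: 18.23
eef_pos: [0.4775, 0.0346, 0.3584]
eef_rot: [-0.179, 2.52, -0.085]
force: [-0.5, 0.7, 0.4]
grip_width: 0.0429
gripper_force: 0.0
scene
ang  -0.60 -0.56 -0.52 -0.48 -0.44 -0.40 -0.36 -0.32 -0.28 -0.24 -0.20 -0.16 -0.12 -0.08 -0.04  0.00  0.04  0.08  0.12  0.16  0.20  0.24  0.28  0.32  0.36
64   134   131   128   129   131   133   133   132   130   107    91    91    94    92   102   122   119   115   114   111   112   109   108   106   103
68   136   130   113   136   114   105   105   105   106    89    59   105    91    71    42    80    98   102   105   104   105   104   104   104   103
71   146   128   137   149   144   121   123   124   118    99    91   109    39    37    25    47    60    99   105   104   104   105   103   103   101
80   121   104   119   112   120   101   114   115   111   101   123    67   
[... 1838 characters left out ...]
  68    69    69    65    71    70    71    70    70    70    70    70    67    69    69
71    70    68    68    69    68    67    69    71    70    69    70    68    57    46    68    71    71    70    71    70    71    70    68    69    69
80    92    93   113   116    96   108   115   101    95   115   112    62    24    27    23    74   108   107    89    97   115   106    57    68    70
85   105    99   106   108    84   106   102    94    85    99    98    62    31    32    24    73    94    94    87    92    95   101    74    59    63
90    60    57    58    59    59    60    58    58    59    59    59    48    26    28    25    56    55    56    57    56    55    53    33    34    34
```

```bash
cat >> h.py <<'E'
def cen(d,r,h,lo,hi):
    a=np.arange(lo,hi,.005); v=polar(d,r,h,a).astype(float); w=np.clip(np.median(v)*.75-v,0,None); 
    return (w@a/w.sum() if w.sum() else np.nan)
E
python3 - <<'E'
from h import *
t,s=load("top6"),load("scene6")
for r in(66,67,68,69,70,71,72): print(r,cen(t,r,-10,-.35,-.13),cen(s,r,-10,-.35,-.15))
for r in(78,80,83,86,89,92): print(r,cen(t,r,-8,-.35,.12),cen(load("top"),r,-8,-.35,.12),cen(load("scene"),r,-8,-.35,.12))
E
```

```text
66 -0.20999999999999985 -0.19541401273885337
67 -0.20459000640614972 -0.20499999999999982
68 -0.2065823529411763 -0.20487354085603102
69 -0.20432678821879366 -0.20186006825938552
70 -0.2034103114930181 -0.20212732919254645
71 -0.20293269230769218 nan
72 -0.20119047619047606 nan
78 -0.081405797101449 -0.07939507975735764 -0.048263554532132845
80 -0.08000581508044168 -0.0793784753363226 -0.052083333333333044
83 -0.06663907284768186 -0.07998107494322457 -0.05232461793408183
86 -0.062205438066464974 -0.08030792420327276 -0.05977722772277199
89 -0.07555576776164985 -0.085421535893155 -0.08040685944855387
92 -0.07121921921921892 -0.08483561643835591 -0.021380597014925055
```

```bash
python3 -m jog '[0,0,3.6,0,0,0,0,0,3.6,0,0,0,0,0,3.6,0,0,0,0,0,3.6,0,0,0,0,0,3.6,0,0,0,0,0,0,0,0,0,0,0,0,0,0,0]' 0; python3 - <<'E'
from h import *; from bench import *
st=sense();l=dl(st);th=np.arctan2(-l[1],-l[0]);f=M.T@st["force"];print(l,np.hypot(*l[:2]),th,f)
E
python3 -m jog '[0,0,0,0,0,0,0,0,0,0,0,0,0,0,0,0,0,0]' 1; python3 - <<'E'
from h import *; from bench import *
st=sense();l=dl(st);th=np.arctan2(-l[1],-l[0]);f=M.T@st["force"];print(l,np.hypot(*l[:2]),th,f,f@tan(th))
E
```

```text
clock: 19.2
eef_pos: [0.5795, 0.0311, 0.2067]
eef_rot: [-0.179, 2.528, -0.083]
force: [0.4, -0.7, -0.1]
grip_width: 0.0427
gripper_force: 0.0
[49.158  8.34  43.432] 49.86004812526401 -2.9735251977832013 [ 0.295 -0.674 -0.344]
clock: 19.58
eef_pos: [0.5803, 0.0305, 0.209]
eef_rot: [-0.178, 2.524, -0.086]
force: [-4.1, -2.4, 6.2]
grip_width: 0.0139
gripper_force: 58.2
[51.105  7.768 44.823] 51.69216641633043 -2.990737610148303 [ 0.276 -2.537  7.426] -2.5495012617085755
```

```bash
python3 -m jog '[0.02,0.3,0,0,0,-3.4,0.03,0.3,0,0,0,-3.4,0,0,0,0,0,0]'; python3 - <<'E'
from h import *; from bench import *
st=sense();l=dl(st);th=np.arctan2(-l[1],-l[0]);f=M.T@st["force"];print(l,np.hypot(*l[:2]),th,f,f@tan(th))
for n in("scene","top"):
    d=get_image(n);print(n,[cen(d,r,-10,-.35,.1).round(3) for r in(66,68,70,72)],[cen(d,r,-8,-.35,.1).round(3) for r in(80,85,90)])
E
```

```text
clock: 19.95
eef_pos: [0.5797, 0.0355, 0.2084]
eef_rot: [-0.327, 2.511, -0.136]
force: [-4.4, -4.7, 6.3]
grip_width: 0.0139
gripper_force: 58.6
[50.175 12.765 44.828] 51.77315825705543 -2.8924771638091373 [ 0.171 -4.878  7.625] -4.770135435435463
scene [np.float64(-0.093), np.float64(-0.072), np.float64(-0.063), np.float64(-0.048)] [np.float64(-0.043), np.float64(-0.047), np.float64(-0.095)]Traceback (most recent call last):
  File "<stdin>", line 4, in <module>
AttributeError: 'float' object has no attribute 'round'
```

```bash
python3 -m jog '[0,0.1,0,0,0,-1.1,0,0,0,0,0,0,0,0,0,0,0,0]'; python3 - <<'E'
from h import *; from bench import *
st=sense();l=dl(st);th=np.arctan2(-l[1],-l[0]);f=M.T@st["force"];print(l,np.hypot(*l[:2]),th,f,f@tan(th))
E
python3 -m jog '[0,0,0,0,0,0,0,0,0,0,0,0,0,0,-3.6,0,0,0,0,0,-3.6,0,0,0,0,0,-3.6,0,0,0,0,0,-3.6,0,0,0,0,0,-3.6,0,0,0,0,0,0,0,0,0]' 0; python3 - <<'E'
from h import *; from bench import *
for n in("scene","top"):
    d=get_image(n);np.save(f"{n}7.npy",d,allow_pickle=True);print(n,[round(float(cen(d,r,-10,-.35,.12)),3) for r in(65,66,67,68,69,70,71)],[round(float(cen(d,r,-8,-.35,.1)),3) for r in(80,85,90)])
show(d,-.3,.2)
E
```

```text
clock: 20.42
eef_pos: [0.5796, 0.0362, 0.2083]
eef_rot: [-0.35, 2.508, -0.143]
force: [-3.7, -4.8, 6.7]
grip_width: 0.0139
gripper_force: 58.6
[49.988 13.477 44.822] 51.772782131220985 -2.878254703515655 [ 0.946 -4.936  7.505] -5.012359360250721
clock: 21.42
eef_pos: [0.4756, 0.0416, 0.3569]
eef_rot: [-0.353, 2.506, -0.139]
force: [1.1, -0.7, -0.4]
grip_width: 0.0425
gripper_force: 0.0
scene [nan, -0.065, -0.066, -0.067, -0.066, -0.058, -0.05] [-0.05, -0.052, -0.093]
top [-0.103, -0.101, -0.1, -0.098, -0.097, -0.096, -0.095] [-0.094, -0.04, -0.02]
ang  -0.30 -0.26 -0.22 -0.18 -0.14 -0.10 -0.06 -0.02  0.02  0.06  0.10  0.14  0.18
64    95    91    67    65    60    56    74    96    96    95    96    96    94
68    76    76    75    75    63    19    60    77    77    77    77    77    76
71    78    76    75    74    67    32    59    76    77    76    77    78    77
80    92   124   120   106    36    27    24    68    69    76   112    79   116
85    88   104   106    99    37    34    22    73    69    31    34    37    98
90    64    64    64    63    34    30    21    72    66    21    13    12    52
```

```bash
python3 - <<'E'
from h import *
def edges(d,r,h,lo,hi):
    a=np.arange(lo,hi,.002); v=polar(d,r,h,a).astype(float); i=np.where(v<.5*(np.percentile(v,80)+v.min()))[0]
    return [round(float(a[i[0]]),3),round(float(a[i[-1]]),3),round(float(a[i[[0,-1]]].mean()),3)]
for r in(72,74,76,78,80,82,84): print(r,edges(load("top"),r,-8,-.25,.1),edges(load("top6"),r,-8,-.17,.05))
for r in(66,67,68,69,70,71): print(r,edges(load("top6"),r,-10,-.33,-.14),edges(load("top7"),r,-10,-.25,.04))
b=load("top7")["img"][270:320,285:360,::-1]
cv2.imwrite("pics/c7.png",cv2.resize(b,None,fx=10,fy=10,interpolation=cv2.INTER_CUBIC))
E
```

```text
72 [-0.138, -0.048, -0.093] [-0.13, -0.05, -0.09]
74 [-0.168, -0.01, -0.089] [-0.156, -0.016, -0.086]
76 [-0.164, -0.004, -0.084] [-0.156, -0.01, -0.083]
78 [-0.158, -0.004, -0.081] [-0.156, -0.01, -0.083]
80 [-0.158, -0.006, -0.082] [-0.164, -0.01, -0.087]
82 [-0.16, -0.006, -0.083] [-0.162, -0.01, -0.086]
84 [-0.158, -0.006, -0.082] [-0.154, -0.01, -0.082]
66 [-0.24, -0.162, -0.201] [-0.136, -0.068, -0.102]
67 [-0.232, -0.178, -0.205] [-0.13, -0.07, -0.1]
68 [-0.236, -0.178, -0.207] [-0.122, -0.074, -0.098]
69 [-0.232, -0.178, -0.205] [-0.122, -0.072, -0.097]
70 [-0.23, -0.18, -0.205] [-0.12, -0.07, -0.095]
71 [-0.23, -0.178, -0.204] [-0.12, -0.07, -0.095]
```

View pics/c7.png

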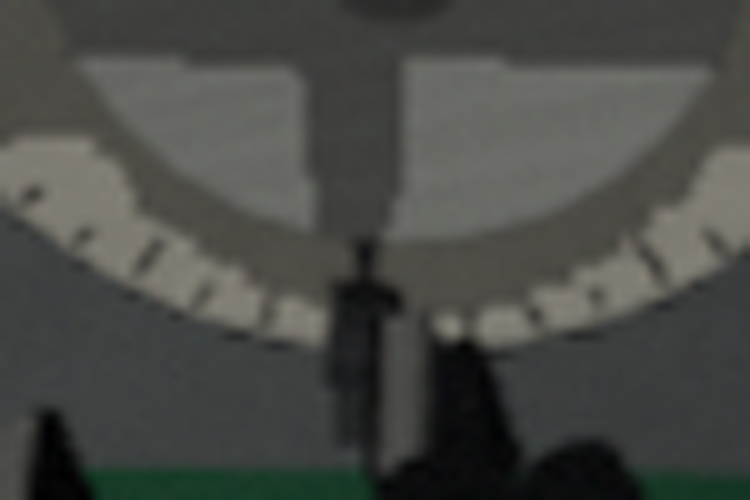

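The last picture shows the pointer tip at (365,245) meeting the tab's inner point at (362,285). In the numbers the pointer is at about −0.097 rad and the tab tip about −0.088, so it is on the index. Next I grip higher up the handle and fold it part of the way.

```bash
python3 -m jog '[0,0,3.6,0,0,0,0,0,3.6,0,0,0,0,0,3.6,0,0,0,0,0,3.6,0,0,0,0,0,2.7,0,0,0,0,0,0,0,0,0,0,0,0,0,0,0]' 0; python3 -m jog '[0,0,0,0,0,0,0,0,0,0,0,0,0,0,0,0,0,0]' 1; python3 - <<'E'
from h import *; from bench import *
st=sense();l=dl(st);th=np.arctan2(-l[1],-l[0]);f=M.T@st["force"];print(l,np.hypot(*l[:2]),th,f,f@tan(th));delta(pos(l),att(th),st)
E
```

```text
clock: 22.4
eef_pos: [0.5729, 0.038, 0.2128]
eef_rot: [-0.353, 2.513, -0.138]
force: [-1.0, -0.4, -0.1]
grip_width: 0.0426
gripper_force: 0.0
clock: 22.78
eef_pos: [0.5737, 0.0372, 0.2152]
eef_rot: [-0.351, 2.509, -0.141]
force: [-4.7, -3.0, 5.7]
grip_width: 0.0132
gripper_force: 57.9
[49.105 14.276 53.775] 51.138160592487864 -2.8586712963395153 [-0.487 -3.153  7.344] -2.891761164394984
shift cm [0. 0. 0.] turn deg [-0.131  0.128  1.759]
```

```bash
python3 -m jog '[0,-0.25,0,0,0,0.5,0.58,0,0.04,0,0,0,0.58,0,0.11,0,0,0,0.56,0,0.19,0,0,0,0.53,0,0.26,0,0,0,0.5,0,0.33,0,0,0,0.43,0,0.39,0,0,0,0,0,0,0,0,0]'; python3 - <<'E'
from h import *; from bench import *
st=sense();l=dl(st);f=M.T@st["force"];th=-2.87;print(l,l@rad(th),l@tan(th),f,f@rad(th),f@tan(th))
E
```

```text
clock: 23.78
eef_pos: [0.5607, 0.0295, 0.1905]
eef_rot: [-0.345, 2.5, -0.128]
force: [9.9, 10.5, 2.7]
grip_width: 0.0129
gripper_force: 58.7
[24.491  6.17  40.931] 25.248284397887637 -0.6257181281274691 [ 9.335 10.855 -3.219] 11.90476832242704 7.952560695910838
```

```bash
python3 -m jog '[0,0,0,0,0,0,0,0,0,0,0,0,0,0,-2.5,0,0,0,0,0,-2.5,0,0,0,0,0,-1,0,0,0,0,0,0,0,0,0]' 0; python3 - <<'E'
from h import *; from bench import *
st=sense();th=-2.89
delta(pos(rad(th)*24+[0,0,95]),att(th),st)
t=get_image("top");np.save("top8.npy",t,allow_pickle=True);s=get_image("scene");np.save("scene8.npy",s,allow_pickle=True)
print([round(float(cen(t,r,-10,-.35,.12)),3) for r in(65,66,67,68,69,70,71)])
E
```

```text
clock: 24.52
eef_pos: [0.5219, 0.0276, 0.2353]
eef_rot: [-0.341, 2.512, -0.136]
force: [0.0, -1.0, 0.3]
grip_width: 0.0428
gripper_force: 0.0
shift cm [-0.538  0.154  0.481] turn deg [-0.023  0.077  3.059]
[0.085, 0.047, 0.028, 0.022, 0.032, 0.039, 0.04]
```

```bash
python3 -m jog '[-0.5,0.15,0,0,0,0,0,0,0.5,0,0,3,0,0,0,0,0,0,0,0,0,0,0,0]' 1; python3 -m jog '[0,0,1,0,0,0,0.1,0,1,0,0,0,0.2,0,1,0,0,0,0.2,0,1,0,0,0,0,0,0,0,0,0]' 1; python3 - <<'E'
from h import *; from bench import *
st=sense();th=-2.89;l=dl(st);f=M.T@st["force"];print(l,l@rad(th),l@tan(th),f)
E
```

```text
clock: 25.12
eef_pos: [0.5284, 0.0306, 0.2329]
eef_rot: [-0.277, 2.52, -0.114]
force: [-0.2, 0.5, 0.3]
grip_width: -0.0005
gripper_force: 0.0
clock: 25.75
eef_pos: [0.5469, 0.0285, 0.1963]
eef_rot: [-0.276, 2.521, -0.114]
force: [-0.6, 0.5, 0.7]
grip_width: -0.0003
gripper_force: 0.0
[16.573  4.679 53.55 ] 17.21606105874182 0.4064010190447886 [-0.127  0.496  0.974]
```

```bash
python3 -m jog '[0.1,0,0.6,0,0,0,0.1,0,0.6,0,0,0,0.1,0,0.6,0,0,0,0.1,0,0.5,0,0,0,0,0,0,0,0,0]' 1; python3 - <<'E'
from h import *; from bench import *
st=sense();th=-2.89;l=dl(st);f=M.T@st["force"];print(l,l@rad(th),l@tan(th),f)
E
python3 -m jog '[0,0,0.1,0,0,0,0,0,0.1,0,0,0,0,0,0.1,0,0,0,0,0,0.1,0,0,0,0,0,0,0,0,0]' 1; python3 - <<'E'
from h import *; from bench import *
st=sense();th=-2.89;l=dl(st);f=M.T@st["force"];print(l,l@rad(th),l@tan(th),f)
E
```

```text
clock: 26.38
eef_pos: [0.5572, 0.0272, 0.1761]
eef_rot: [-0.276, 2.52, -0.114]
force: [0.2, -0.2, -0.8]
grip_width: -0.0001
gripper_force: 0.0
[13.492  3.717 31.07 ] 13.992476493096808 0.24088314731552277 [-0.258 -0.22  -0.736]
clock: 27.0
eef_pos: [0.5595, 0.0271, 0.1735]
eef_rot: [-0.276, 2.519, -0.114]
force: [-2.3, -1.1, 1.8]
grip_width: 0.0002
gripper_force: 1.5
[13.826  3.727 27.583] 14.318447612353005 0.16737267383050566 [-0.85  -1.215  2.743]
```

```bash
python3 -m jog '[0,0,0.1,0,0,0,0,0,0.1,0,0,0,0,0,0,0,0,0]' 1; python3 - <<'E'
from h import *; from bench import *
st=sense();th=-2.89;l=dl(st);f=M.T@st["force"];print(l,l@rad(th),l@tan(th),f)
E
python3 -m jog '[0,0,0.15,0,0,0,0,0,0.15,0,0,0,0,0,0,0,0,0]' 1; python3 - <<'E'
from h import *; from bench import *
st=sense();th=-2.89;l=dl(st);f=M.T@st["force"];print(l,l@rad(th),l@tan(th),f)
E
```

```text
clock: 27.38
eef_pos: [0.5602, 0.0271, 0.1726]
eef_rot: [-0.276, 2.519, -0.115]
force: [-16.2, 0.0, 13.7]
grip_width: 0.0002
gripper_force: 9.8
[13.859  3.726 26.45 ] 14.350057409083016 0.15828625146186154 [-5.429 -0.526 20.486]
clock: 27.75
eef_pos: [0.5611, 0.027, 0.1713]
eef_rot: [-0.275, 2.519, -0.116]
force: [-34.1, -0.4, 32.0]
grip_width: -0.0001
gripper_force: 22.8
[13.905  3.646 24.897] 14.375067330624763 0.06949427784072258 [-9.579 -1.643 45.754]
```

Hard stop reached at the height expected for a flat handle. I'll back away clear of the unit and verify.

```bash
python3 -m jog '[0,0,-1,0,0,0,0,0,-3.5,0,0,0,0,0,-3.5,0,0,0,0,0,-3.5,0,0,0,0,0,-3.5,0,0,0,0,0,-3.5,0,0,0,0,0,0,0,0,0]' 1; python3 - <<'E'
from h import *; from bench import *
t=get_image("top");np.save("top9.npy",t,allow_pickle=True);s=get_image("scene");np.save("scene9.npy",s,allow_pickle=True)
for r in(66,68,70,71): print(r,[round(float(cen(x,r,-10,-.3,.05)),3) for x in(load("top7"),t,load("scene7"),s)])
print([round(float(cen(t,r,-8,-.3,.05)),3) for r in(76,78,80)],[round(float(cen(load("top7"),r,-8,-.3,.05)),3) for r in(76,78,80)])
show(t,-.3,.1)
# dark grip blob
for n,d in(("top",t),("scene",s)):
    m=(d["img"].max(2)<25).astype(np.uint8); k,_,stt,c=cv2.connectedComponentsWithStats(m)
    print(n,[(stt[i].tolist(),c[i].round(1).tolist()) for i in range(1,k) if 30<stt[i,4]<1500 and 240<c[i][0]<420 and 170<c[i][1]<320])
    for L in(13,38,60): print(proj(d,pos(rad(-2.89)*(50-L)+np.array([0,0,20])))[0])
E
```

```text
clock: 28.62
eef_pos: [0.4573, 0.0306, 0.3245]
eef_rot: [-0.275, 2.513, -0.116]
force: [-0.3, 0.5, -0.8]
grip_width: 0.0001
gripper_force: 0.0
66 [-0.101, -0.084, -0.066, -0.067]
68 [-0.098, -0.082, -0.067, -0.06]
70 [-0.096, -0.084, -0.064, -0.056]
71 [-0.095, -0.088, -0.066, -0.056]
[-0.082, -0.078, -0.078] [-0.081, -0.088, -0.095]
ang  -0.30 -0.26 -0.22 -0.18 -0.14 -0.10 -0.06 -0.02  0.02  0.06
64    94    96    96    95    95    93    90    93    95    95
68    75    75    74    74    70    38    42    74    76    75
71    75    75    74    73    67    33    49    75    76    76
80    91   121   119   105    36    27    26    18   110   115
85    87   102   104    97    35    33    31    38   102    98
90    63    63    63    61    33    29    27    47    60    61
top [([316, 248, 13, 28, 238], [322.2, 262.2])]
[318.411 248.83 ]
[322.394 262.257]
[325.828 273.83 ]
scene [([279, 224, 21, 19, 173], [288.3, 233.8])]
[297.151 226.15 ]
[287.868 234.636]
[279.885 241.934]
```

```bash
python3 -c "
from bench import *
print(sign_off())"
```

```text
the job is handed in; nothing more can be done
None
```

The job is handed in at about 29 s: the pointer reads −0.083 rad against about −0.083 for the index, the handle is folded flat, and the arm stands clear; the grip slipped off once mid-crank and I had to regrasp.

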